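# Close the yellow jar and turn it to the front of the spice carousel

### The arm

A 6-joint arm with a two-finger parallel gripper is mounted at the origin on the work surface. World frame = base frame: x ahead of the robot, y to its left, z up, the work surface at z = 0. Lengths are in m, angles in rad, forces in N, time in s.
With the tool pointing down it reaches from about 0.35 to 0.775 m from the base axis. Payload 7.3 kg.
Tool frame: the origin (TCP) lies between the finger pads; the fingertips stand 8 mm ahead of it and the grasp point (between the pads) lies 11 mm behind it (robot.nose_length is the distance from the TCP to the fingertips, in m); z points along the fingers, y is the line along which they close (so a half turn about z gives the same grasp; the last joint's range is limited). The gripper opens to 92 mm and grips with 3 to 60 N. Pads are 19 mm wide; open, the fingers measure 130 mm over their backs; the gripper's body (75 mm by 190 mm) begins 47 mm behind the grasp point.
Start: joints at [1.178, 0.342, 1.524, -0, 1.275, -0.146], TCP at [0.128, 0.509, 0.235] pointing down, gripper open.
Joint ranges: [-2.53, 2.53], [-0.77, 2.02], [0.04, 2.7], [-1, 4.14], [0.28, 2.66], [-3.11, 3.11]. Speed limits (rad/s): [2.57, 2.57, 3.14, 3.14, 3.14, 3.14].

### API

Orientations are given as [roll, pitch, yaw] about the fixed x, y, z axes, in that order (R = Rz(yaw) Ry(pitch) Rx(roll)).
In Python, from cell import robot gives the robot as it stands. The module is installed in compiled form; this text tells all that it offers.
- The arm moves only by the shell command python3 -m jog 'ROWS' [FORCE]. ROWS is JSON, a list that holds one entry, the list of rows, each a list of 5 numbers: the gripper's target within -1 to 1 (fully open at 1, half-way at 0, shut at -1), then the shift along the tool's x, y, z in m, then the turn about the tool's z in rad. A call has 1 to 5 rows; each row is the pose to reach, as a shift and turn from the pose commanded when the call began, along the tool's axes at that moment; what a row does not reach only later rows make up. A row lasts 1/12 s, in which the tool goes at most 41.7 mm and 7.16 degrees, less where a joint would pass 70% of its speed; a pose out of reach is approached as far as the arm can. A call with a gripper value outside its range is refused whole. The fingers move at their own pace and stop on an object; FORCE is the grip in N (left out, the last holds). Time passes only in rows, so rows that repeat a pose let the fingers close. It gives the time, the measured TCP pose, the force, the opening and the grip force at its end, in the units of the state.
- robot.observe(): the state, without advancing time (a new reading comes with each control period).
- robot.read_camera(name): name is "scene" or "top"; returns the picture (384x512x3 uint8, red, green, blue); there is no depth.
- robot.camera_model(name): a dict with "camera_matrix" (3x3 intrinsics, pixels), "position" and "attitude" of the camera in the world. Camera axes: x right, y down, z forward; pixel columns grow to the right and rows downward; lengths in m; the calibration is good to about 2 mm. A picture is of the moment at which its call begins. camera_model takes no time and is no camera call.
- robot.hand_in(): hands the job in; it is judged then, once.
The state is a dict: "time": time; "qpos": joint angles; "qvel": joint speeds; "joint_efforts": joint torques, N m; "tool_pos": TCP position; "tool_rot": TCP orientation; "contact_force": force on the tool from outside, world axes, zero at the start; "torque": the same for the moment, N m; "opening": finger opening in m; "grip_force": force on a finger pad.
Only numpy, scipy, OpenCV 4.12 (cv2) and the standard library are available. Lean on these libraries where they do the work, as an engineer would, in place of code of your own. Each camera call takes 0.05 s, during which the arm holds its last target. There are 200 camera calls.

### The job

Put the yellow lid on the open yellow jar of the spice carousel so that it sits fully home, and let go of it. Then turn the carousel by its bar handle until the yellow jar is at the front, squarely in line with the red arrow on the foot, and finish while still gripping the handle, holding the carousel still. Leave everything else on the worktop where it is.

Things in the scene. Friction and masses are not known exactly. Their poses are not given: they have to be found in the camera images.
- carousel: fixed dark wooden foot of the spice carousel, 224 mm across, 26 mm high; origin at the centre of its underside on the worktop, on the vertical turning axis. z is up; its -x points to its front, where a 40 mm wide tongue with a red arrow sticks out beyond the tray. It does not move; place and yaw differ from run to run
- front_mark (a point): the red front arrow, a V whose tip points in at the axis: this point is at the end of the tongue of the foot, 150 mm from the axis along the foot's -x, 16 mm above the worktop
- turntable (a joint): angle (rad) of the round tray (212 mm across, top 40 mm above the worktop) about the vertical axis, counterclockwise from above. Turns freely both ways through whole turns (friction about 0.05 N m), stays where left. At multiples of 2 pi the yellow jar is exactly at the front. Six jars are fixed on it 60 degrees apart: the open yellow one and five closed, 44 mm across, tops at 112 mm.
- jar_mouth (a point): centre of the mouth of the open yellow jar, at the height of its rim, 118 mm above the worktop and 75 mm from the turning axis; turns with the tray. The jar is fixed to the tray, 46 mm across outside, bore 38 mm; it holds a few nutmegs that stay over 20 mm below the rim
- handle (a point): dark steel bar on the carousel's central post, rigid with the tray. 14 mm thick (its x), 60 mm long (its y), 26 mm tall (its z, up); this point is the centre of its underside, on the turning axis, 160 mm above the worktop (top at 186 mm). Its -x axis points to the yellow jar. Below it a 16 mm post; the lid on the yellow jar reaches up to 148 mm
- yellow_lid: loose yellow lid, about 50 g, upright on the worktop. From below: wooden plug 29 mm across, 10 mm deep, that drops into the jar's mouth (4.5 mm play all round); yellow disc 47 mm across, 6 mm thick; round yellow knob 22 mm across, 24 mm tall. Height 40 mm; origin at the centre of the plug's underside, z up. Seated, the disc lies on the rim and the origin is 10 mm below jar_mouth
- green_lid: a green lid of exactly the same shape that belongs to another jar; bystander; origin at the centre of its underside
- mug: white mug, 80 mm wide, 90 mm tall, one handle; bystander; origin at the centre of its underside
- bowl: blue bowl, 140 mm wide, 60 mm tall; bystander; origin at the centre of its underside
- mill: dark wooden pepper mill, 54 mm wide, 140 mm tall; bystander; origin at the centre of its underside
- tea_box: green tea carton with paper labels, 70 x 120 x 75 mm; bystander; origin at the centre of its underside
- spoon: spoon with a wooden handle and a steel bowl, lying flat; bystander; origin under the spoon
There are look-alikes about, which are no part of the job. What is meant by the yellow_lid is not black or purple, and is the larger of those in its own colour.

How it is judged:
By the outcome, as a careful person would: the job done as asked, in the order asked, and still so for the second after the job is handed in, while the arm keeps its last pose, push and grip.
It also fails if it takes over 72 s, if anything falls off the work surface, if the arm or the gripper's body presses on something with over 40 N, if the wrist force passes 120 N, or if a joint passes its speed limit or range.

## Working session

There is one attempt and no reset: what is moved stays moved. The work goes in short steps, Python scripts to look and compute and a shell command to move; the robot and the scene stay as the last step left them, time stands still between calls to the robot, and variables do not carry over. Pictures are saved under pics/ and viewed, at most 10 in all, crops included, and the job is handed in when it is done.

```bash
mkdir -p pics; python3 - <<'E'
from cell import robot
import cv2
for n in("scene","top"):
    im=robot.read_camera(n); cv2.imwrite(f"pics/{n}0.png",cv2.resize(im[:,:,::-1],(800,600),interpolation=cv2.INTER_CUBIC)); cv2.imwrite(f"{n}0.png",im[:,:,::-1])
    print(robot.camera_model(n))
print(robot.observe())
E
```

```text
{'camera_matrix': array([[443.77311244,   0.        , 253.78040788],
       [  0.        , 443.77311244, 194.57433196],
       [  0.        ,   0.        ,   1.        ]]), 'position': array([0.93863198, 0.5051172 , 1.09032877]), 'attitude': array([-2.58930843e+00,  2.50374752e-03,  2.52017027e+00])}
{'camera_matrix': array([[416.20727054,   0.        , 255.29828157],
       [  0.        , 416.20727054, 187.53071071],
       [  0.        ,   0.        ,   1.        ]]), 'position': array([0.43104252, 0.01654776, 1.1586717 ]), 'attitude': array([-3.00498669, -0.01845863, -1.54260245])}
{'time': 0.1, 'qpos': array([ 1.17798356e+00,  3.42625795e-01,  1.52490151e+00, -1.68643787e-05,
        1.27539684e+00, -1.46047444e-01]), 'qvel': array([ 0.00080922, -0.00139771, -0.00184621, -0.00068961, -0.00166227,
       -0.00102994]), 'joint_efforts': array([ 2.03183248e-03, -4.32007492e+01, -2.44692779e+01,  7.19808368e-02,
        5.25587308e-02, -5.27728321e-05]), 'tool_pos': array([0.12811561, 0.50877399, 0.23413557]), 'tool_rot': array([-3.14027300e+00, -1.77813610e-04,  2.89483214e+00]), 'contact_force': array([ 0.15148534, -0.03379854, -0.21150378]), 'torque': array([-0.01310694,  0.03833595,  0.05365811]), 'grip_force': 0.0, 'opening': 0.09192698770795975}
```

View pics/top0.png

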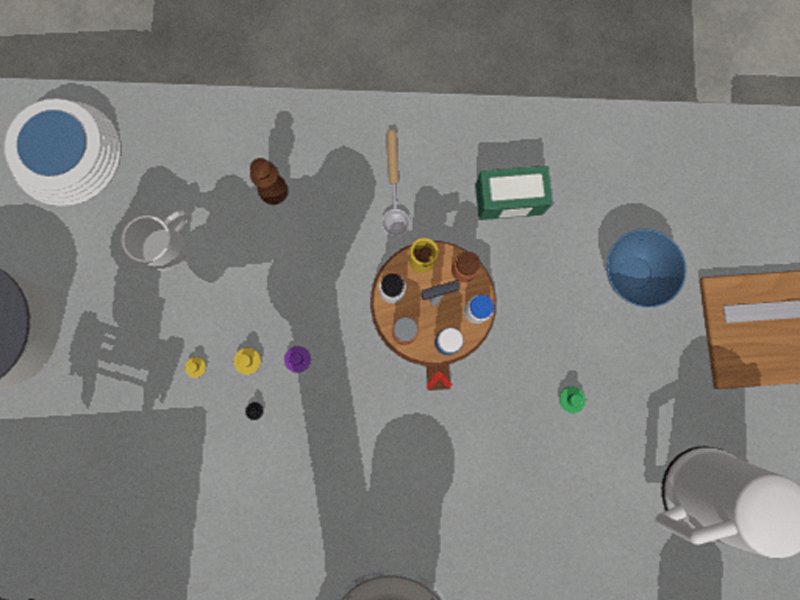

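View pics/scene0.png

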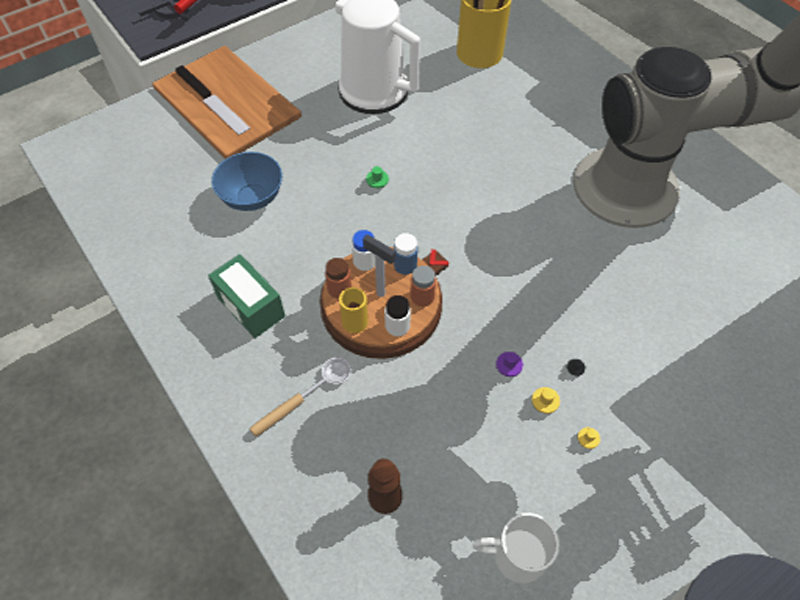

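The larger yellow lid is at (247,361) in the top view and (546,400) in the scene view. The open jar is at (424,254) in the top view, the handle bar at (440,291) and the arrow at (438,380). The jar is about opposite the front, so I'll enlarge these areas.

```bash
python3 - <<'E'
import cv2,numpy as np
t=cv2.imread("top0.png");s=cv2.imread("scene0.png")
def c(im,x,y,w,h,k): return cv2.resize(im[y:y+h,x:x+w],None,fx=k,fy=k,interpolation=cv2.INTER_CUBIC)
a=c(t,230,148,100,105,5) #500x525
b=np.vstack([c(t,140,210,40,40,6),c(s,330,240,40,40,6)]) #240x480
b=np.vstack([b,np.zeros((45,240,3),np.uint8)])
cv2.imwrite("pics/crop1.png",np.hstack([a,b]))
cv2.imwrite("pics/crop2.png",c(s,200,140,100,90,6))
E
```

```text
(no output)
```

View pics/crop1.png

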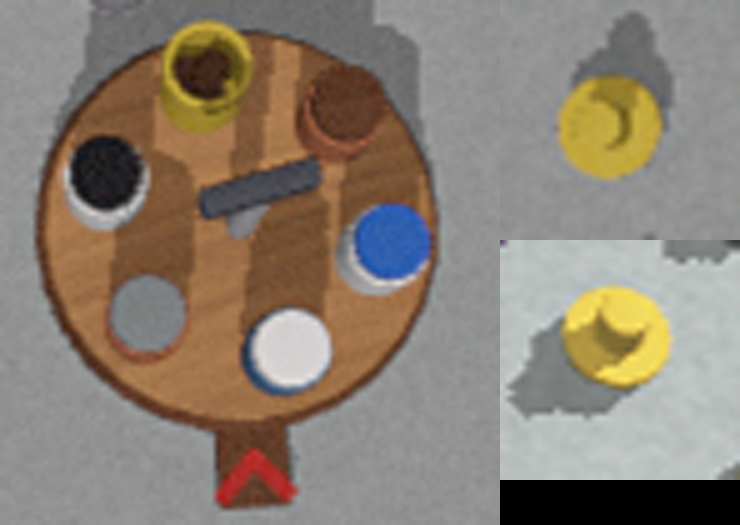

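View pics/crop2.png

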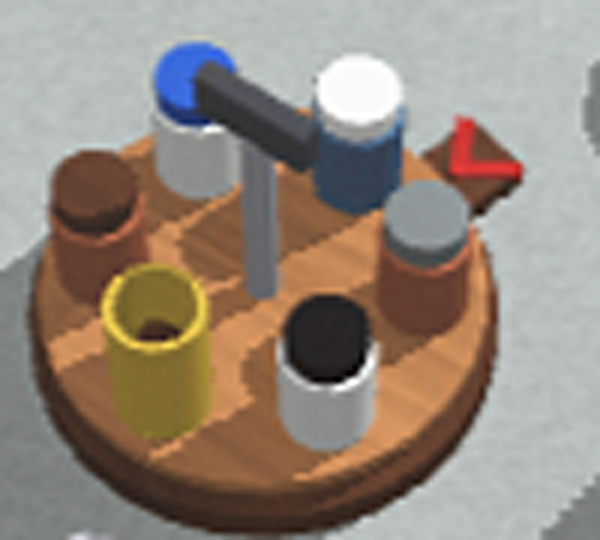

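The crops give these readings. In the top crop the jar rim centre is at (207,62), the handle top centre at (260,184), the V tip at (255,452), its ends at (220,498) and (294,492), and the lid disc centre at (110,127). In the scene crop the rim centre is at (156,309) and the lid disc at (117,96).

```bash
cat > h.py <<'E'
import numpy as np
from scipy.spatial.transform import Rotation as R
from cell import robot
def px(n,u,v,z):
    m=robot.camera_model(n);K=m["camera_matrix"];p=np.array(m["position"])
    d=R.from_euler("xyz",m["attitude"]).as_matrix()@np.linalg.solve(K,[u,v,1.])
    return p+d*(z-p[2])/d[2]
def crop(n,x,y,k,u,v,z): return px(n,x+(u+.5)/k-.5,y+(v+.5)/k-.5,z)
E
python3 - <<'E'
from h import *
T=lambda u,v,z:crop("top",230,148,5,u,v,z)[:2].round(4)
S=lambda u,v,z:crop("scene",200,140,6,u,v,z)[:2].round(4)
print("mouth",T(207,62,.118),S(156,309,.118))
print("rim lr",T(163,62,.118),T(251,62,.118))
print("handle",T(260,184,.186),S(259,98,.186))
print("handle ends",T(200,202,.186),T(320,166,.186))
print("tray",T(38,227,.04),T(437,227,.04),T(237,30,.04))
print("V tip",T(255,452,.016),"ends",T(218,500,.016),T(295,492,.016))
print("tongue corners",T(220,508,.016),T(294,503,.016))
print("Vs",S(458,168,.016),S(465,122,.016),S(520,170,.016))
print("lid",crop("top",140,210,6,110,127,.016),crop("scene",330,240,6,117,96,.016))
print("otherjars",[T(*a,.112) for a in((106,174),(342,106),(148,315),(391,242),(290,349))])
E
```

```text
mouth [ 0.6467 -0.0366] [ 0.6448 -0.0347]
rim lr [ 0.6459 -0.0142] [ 0.6474 -0.0591]
handle [ 0.5746 -0.0596] [ 0.5718 -0.059 ]
handle ends [ 0.5651 -0.0314] [ 0.5841 -0.0879]
tray [0.5689 0.0488] [ 0.5755 -0.1677] [ 0.6812 -0.0567]
V tip [ 0.4518 -0.0731] ends [ 0.4253 -0.0534] [ 0.4308 -0.0953]
tongue corners [ 0.421  -0.0546] [ 0.4249 -0.0949]
Vs [ 0.4477 -0.0727] [ 0.428 -0.093] [ 0.4237 -0.054 ]
lid [0.46187292 0.26144257 0.016     ] [0.46189218 0.26360849 0.016     ]
otherjars [array([0.5882, 0.0131]), array([ 0.6272, -0.1066]), array([ 0.5171, -0.0102]), array([ 0.5578, -0.1325]), array([ 0.5021, -0.0822])]
```

```bash
cat >> h.py <<'E'
def rel(x,y,z,yawdeg=None):
    o=robot.observe();p=o["tool_pos"];M=R.from_euler("xyz",o["tool_rot"]).as_matrix()
    yaw=np.degrees(o["tool_rot"][2]); s=M.T@(np.array([x,y,z])-p)
    print("t",round(o["time"],2),"pos",p.round(4),"yaw",round(yaw,2),"shift",s.round(4),"turn",None if yawdeg is None else np.radians(yaw-yawdeg).round(4),"q6",o["qpos"][5].round(2),"op",round(o["opening"],4))
E
python3 - <<'E'
from h import *
from scipy.optimize import least_squares
J=np.array([[.646,-.0358],[.5882,.0131],[.5171,-.0102],[.5021,-.0822],[.5578,-.1325],[.6272,-.1066]])
def f(p):
    a=p[2]+np.arange(6)*np.pi/3
    return (p[:2]+.075*np.c_[np.cos(a),np.sin(a)]-J).ravel()
r=least_squares(f,[.573,-.059,.3]);c=r.x
print(c,np.degrees(c[2]),r.fun.round(4))
for q in([.4498,-.0729],[.423,-.0747]): d=np.array(q)-c[:2];print(np.hypot(*d),np.degrees(np.arctan2(*d[::-1])))
rel(.462,.2625,.12,166)
E
```

```text
[ 0.57306667 -0.05903333  0.31915598] 18.286290653305596 [-0.0017  0.0003  0.0001  0.0013 -0.      0.0011 -0.0002 -0.0004  0.
  0.      0.0019 -0.0023]
0.12404416776114702 -173.58159577202764
0.1508822351666654 -174.04002254280718
t 0.1 pos [0.1281 0.5088 0.2341] yaw 165.86 shift [-0.3839 -0.1571  0.1143] turn -0.0024 q6 -0.15 op 0.0919
```

```bash

python3 -m jog '[[[0.2,-0.036,-0.015,0.01,0],[0.2,-0.072,-0.03,0.02,0],[0.2,-0.108,-0.044,0.03,0],[0.2,-0.144,-0.059,0.04,0],[0.2,-0.18,-0.074,0.05,0]]]' >/dev/null
python3 -m jog '[[[0.2,-0.037,-0.015,0.01,0],[0.2,-0.074,-0.03,0.02,0],[0.2,-0.11,-0.045,0.03,0],[0.2,-0.147,-0.06,0.045,0],[0.2,-0.184,-0.075,0.06,0]]]' >/dev/null
python3 -m jog '[[[0.2,0,0,0,0.12],[0.2,0,0,0,0.24],[0.2,0,0,0,0.36],[0.2,0,0,0,0.48],[0.2,0,0,0,0.6]]]' >/dev/null
python3 -m jog '[[[0.2,0,0,0,0.12],[0.2,0,0,0,0.24],[0.2,0,0,0,0.36],[0.2,0,0,0,0.48],[0.2,0,0,0,0.6]]]' >/dev/null
python3 -m jog '[[[0.2,0,0,0,0.12],[0.2,0,0,0,0.24],[0.2,0,0,0,0.36],[0.2,0,0,0,0.48],[0.2,0,0,0,0.6]]]' >/dev/null
python3 -m jog '[[[0.2,0,0,0,0.12],[0.2,0,0,0,0.24],[0.2,0,0,0,0.36],[0.2,0,0,0,0.48],[0.2,0,0,0,0.6]]]'
python3 -c "
from h import *
rel(.462,.2625,.06,18.3)"
```

```text
time: 2.6
tool_pos: [0.4431, 0.2767, 0.125]
tool_rot: [-3.141, 0.001, 0.489]
contact_force: [0.0, -0.7, -0.1]
opening: 0.0551
grip_force: 0.0
t 2.6 pos [0.4431 0.2767 0.125 ] yaw 28.01 shift [0.0101 0.0214 0.065 ] turn 0.1694 q6 1.49 op 0.0551
```

```bash

python3 -m jog '[[[0.2,0.005,0.011,0.02,0.085],[0.2,0.01,0.0215,0.04,0.17],[0.2,0.01,0.0215,0.06,0.17],[0.2,0.01,0.0215,0.065,0.17],[0.2,0.01,0.0215,0.065,0.17]]]'
python3 - <<'E'
from h import *
import cv2
rel(.462,.2625,.0265,18.3)
t=robot.read_camera("top")[:,:,::-1];s=robot.read_camera("scene")[:,:,::-1]
def c(im,x,y,w,h,k): return cv2.resize(im[y:y+h,x:x+w],None,fx=k,fy=k,interpolation=cv2.INTER_CUBIC)
cv2.imwrite("pics/near.png",np.hstack([c(t,125,195,70,70,5),c(s,310,220,70,70,5)]))
E
```

```text
time: 3.02
tool_pos: [0.4611, 0.2621, 0.0588]
tool_rot: [3.142, 0.004, 0.325]
contact_force: [0.3, -0.1, -0.2]
opening: 0.0552
grip_force: 0.0
t 3.02 pos [0.4611 0.2621 0.0588] yaw 18.62 shift [ 0.0012 -0.0001  0.0323] turn 0.0057 q6 1.62 op 0.0552
```

View pics/near.png

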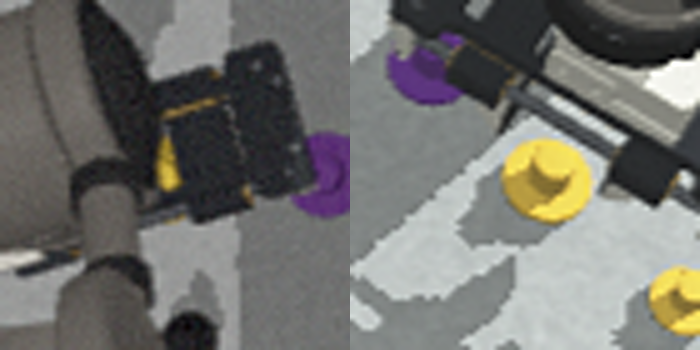

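The top view has the lid hidden under the gripper. In the scene view the lid, at (547,180), lies between the fingers allowing for parallax. I'll descend and grip.

```bash

python3 -m jog '[[[0.2,0.001,0,0.012,0],[0.2,0.001,0,0.024,0],[0.2,0.001,0,0.032,0],[0.2,0.001,0,0.032,0],[0.2,0.001,0,0.032,0]]]' 15
python3 -m jog '[[[-0.8,0,0,0,0],[-0.8,0,0,0,0],[-0.8,0,0,0,0],[-0.8,0,0,0,0],[-0.8,0,0,0,0]]]' 15
python3 -m jog '[[[-0.8,0,0,0,0],[-0.8,0,0,0,0],[-0.8,0,0,0,0],[-0.8,0,0,0,0],[-0.8,0,0,0,0]]]' 15
```

```text
time: 3.53
tool_pos: [0.4634, 0.2632, 0.0289]
tool_rot: [-3.142, -0.0, 0.325]
contact_force: [-0.1, 0.2, 0.3]
opening: 0.0549
grip_force: 0.0
time: 3.95
tool_pos: [0.4634, 0.263, 0.0287]
tool_rot: [-3.142, -0.001, 0.325]
contact_force: [-0.4, 0.7, 0.8]
opening: 0.0265
grip_force: 0.0
time: 4.37
tool_pos: [0.4634, 0.263, 0.0286]
tool_rot: [-3.142, -0.0, 0.325]
contact_force: [-0.4, -0.2, 2.4]
opening: 0.0215
grip_force: 15.0
```

```bash

python3 -m jog '[[[-0.8,0,0,-0.02,0],[-0.8,0,0,-0.05,0],[-0.8,0,0,-0.09,0],[-0.8,0,0,-0.13,0],[-0.8,0,0,-0.165,0]]]'
python3 -m jog '[[[-0.8,0,0,0,0]]]' >/dev/null
python3 -c "
from h import *
rel(.6443,-.0355,.19,18.3)"
```

```text
time: 4.78
tool_pos: [0.4631, 0.2629, 0.1956]
tool_rot: [-3.142, -0.001, 0.325]
contact_force: [1.2, 0.3, -1.0]
opening: 0.0212
grip_force: 15.0
t 4.87 pos [0.4665 0.2642 0.2006] yaw 18.62 shift [0.0727 0.3408 0.0113] turn 0.0055 q6 1.62 op 0.0215
```

```bash

python3 -m jog '[[[-0.8,0.007,0.033,0.002,0],[-0.8,0.014,0.067,0.004,0],[-0.8,0.022,0.102,0.006,0],[-0.8,0.029,0.136,0.008,0],[-0.8,0.037,0.17,0.01,0]]]' >/dev/null
python3 -m jog '[[[-0.8,0.008,0.037,0,0],[-0.8,0.016,0.073,0,0],[-0.8,0.024,0.11,0,0],[-0.8,0.031,0.143,0,0],[-0.8,0.036,0.17,0,0]]]' >/dev/null
python3 -m jog '[[[-0.8,0,0,0,0],[-0.8,0,0,0,0],[-0.8,0,0,0,0]]]'
python3 - <<'E'
from h import *
import cv2
rel(.6443,-.0355,.134,18.3)
t=robot.read_camera("top")[:,:,::-1];s=robot.read_camera("scene")[:,:,::-1]
def c(im,x,y,w,h,k): return cv2.resize(im[y:y+h,x:x+w],None,fx=k,fy=k,interpolation=cv2.INTER_CUBIC)
cv2.imwrite("pics/near2.png",np.hstack([c(t,230,130,65,100,6),c(s,195,140,65,100,6)]))
E
```

```text
time: 5.95
tool_pos: [0.6403, -0.0354, 0.1824]
tool_rot: [-3.14, 0.002, 0.325]
contact_force: [-1.0, 0.7, -1.5]
opening: 0.0218
grip_force: 15.0
t 5.95 pos [ 0.6403 -0.0354  0.1824] yaw 18.6 shift [0.0039 0.0014 0.0484] turn 0.0053 q6 1.07 op 0.0218
```

View pics/near2.png

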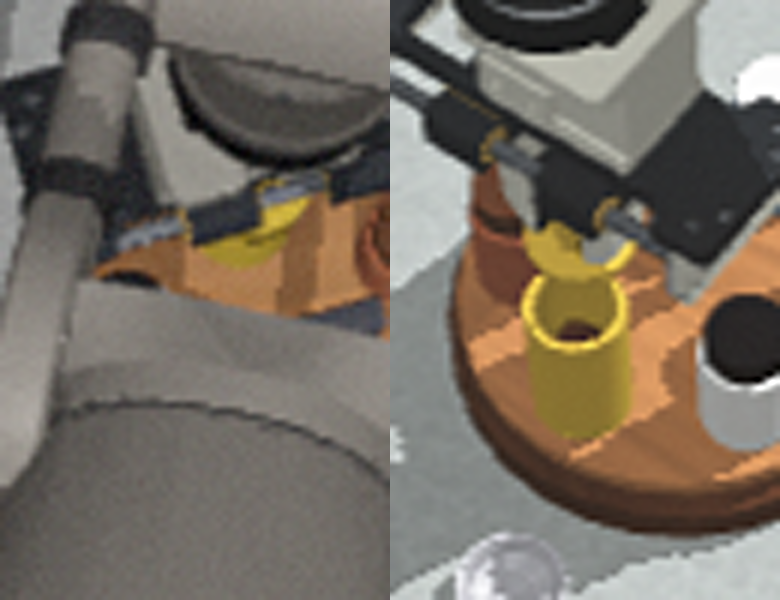

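In the scene view the held lid disc spans x 522 to 637 with its bottom at y 283, and the jar rim is just below it at (577,308). I'll compare this with the predicted projection.

```bash
cat >> h.py <<'E'
def proj(n,P):
    m=robot.camera_model(n);K=m["camera_matrix"]
    q=(np.atleast_2d(P)-m["position"])@R.from_euler("xyz",m["attitude"]).as_matrix()@K.T
    return q[:,:2]/q[:,2:]
def circ(x,y,z,r):
    a=np.linspace(0,2*np.pi,361);return np.c_[x+r*np.cos(a),y+r*np.sin(a),0*a+z]
E
python3 - <<'E'
from h import *
def b(n,P,x,y,off):
    q=(proj(n,P)-[x,y]+.5)*6-.5+[off,0]; print(n,q.min(0).round(1),q.max(0).round(1))
x,y=.6403,-.0354
print("lid at tcp, disc low/high")
for z in(.164,.170):
    b("scene",circ(x,y,z,.0235),195,140,390); b("top",circ(x,y,z,.0235),230,130,0)
print("rim"); b("scene",circ(.6443,-.0355,.118,.023),195,140,390)
E
```

```text
lid at tcp, disc low/high
scene [521.4 197.3] [634.2 291.4]
top [193.6 118.3] [309.2 231.8]
scene [520.3 189.2] [633.6 283.5]
top [194.1 115. ] [310.4 229.1]
rim
scene [522.6 262.4] [629.3 352.7]
```

```bash

python3 -m jog '[[[-0.8,0.0054,0.0014,0.005,0],[-0.8,0.0054,0.0014,0.015,0],[-0.8,0.0054,0.0014,0.025,0],[-0.8,0.0054,0.0014,0.025,0],[-0.8,0.0054,0.0014,0.025,0]]]' >/dev/null
python3 -c "
from h import *
rel(.6458,-.035,.1366,18.3)"
```

```text
t 6.47 pos [ 0.6458 -0.0352  0.157 ] yaw 18.63 shift [ 0.0001 -0.0001  0.0204] turn 0.0058 q6 1.07 op 0.0216
```

```bash

python3 -m jog '[[[-0.8,0,0,0.006,0],[-0.8,0,0,0.012,0],[-0.8,0,0,0.016,0],[-0.8,0,0,0.016,0],[-0.8,0,0,0.016,0]]]'
python3 -m jog '[[[-0.8,0,0,0.002,0],[-0.8,0,0,0.004,0],[-0.8,0,0,0.0045,0],[-0.8,0,0,0.0045,0]]]'
```

```text
time: 6.88
tool_pos: [0.6464, -0.0357, 0.1421]
tool_rot: [-3.141, 0.001, 0.325]
contact_force: [-0.2, -0.2, -0.9]
opening: 0.0214
grip_force: 15.0
time: 7.22
tool_pos: [0.6464, -0.0356, 0.1378]
tool_rot: [-3.141, 0.0, 0.325]
contact_force: [0.2, 0.4, -0.8]
opening: 0.0217
grip_force: 15.0
```

```bash

python3 -m jog '[[[-0.8,0,0,0.0007,0],[-0.8,0,0,0.0014,0],[-0.8,0,0,0.0014,0],[-0.8,0,0,0.0014,0]]]'
python3 -m jog '[[[-0.8,0,0,0.0007,0],[-0.8,0,0,0.001,0],[-0.8,0,0,0.001,0]]]'
```

```text
time: 7.55
tool_pos: [0.6466, -0.0356, 0.1367]
tool_rot: [3.141, -0.0, 0.325]
contact_force: [-0.5, -0.4, -0.6]
opening: 0.0215
grip_force: 15.0
time: 7.8
tool_pos: [0.6467, -0.0357, 0.1366]
tool_rot: [3.141, -0.001, 0.325]
contact_force: [-1.1, 0.6, 5.4]
opening: 0.0215
grip_force: 15.0
```

Contact came at exactly the seated height (0.1366). I'll release with a small opening, go up, and take a look.

```bash

python3 -m jog '[[[-0.3,0,0,-0.0005,0],[-0.1,0,0,-0.0005,0],[0,0,0,-0.0005,0],[0,0,0,-0.0005,0],[0,0,0,-0.0005,0]]]'
python3 -m jog '[[[0,0,0,-0.02,0],[0,0,0,-0.05,0],[0,0,0,-0.08,0],[0,0,0,-0.1,0]]]'
python3 -m jog '[[[-0.2,-0.035,0,0,0.12],[-0.2,-0.072,0,0,0.24],[-0.2,-0.072,0,0,0.36],[-0.2,-0.072,0,0,0.48],[-0.2,-0.072,0,0,0.6]]]' >/dev/null
python3 -m jog '[[[-0.2,0,0,0,0.12],[-0.2,0,0,0,0.24],[-0.2,0,0,0,0.36],[-0.2,0,0,0,0.48],[-0.2,0,0,0,0.6]]]' >/dev/null
python3 -m jog '[[[-0.2,0,0,0,0.12],[-0.2,0,0,0,0.24],[-0.2,0,0,0,0.36],[-0.2,0,0,0,0.36]]]' >/dev/null
python3 - <<'E'
from h import *
import cv2
rel(.5731,-.059,.17,-71.7)
t=robot.read_camera("top")[:,:,::-1];s=robot.read_camera("scene")[:,:,::-1]
def c(im,x,y,w,h,k): return cv2.resize(im[y:y+h,x:x+w],None,fx=k,fy=k,interpolation=cv2.INTER_CUBIC)
cv2.imwrite("pics/near3.png",np.hstack([c(t,230,145,65,90,6),c(s,195,140,65,90,6)]))
E
```

```text
time: 8.22
tool_pos: [0.6465, -0.0356, 0.1358]
tool_rot: [-3.141, 0.0, 0.325]
contact_force: [0.1, -0.2, 0.1]
opening: 0.0452
grip_force: 0.0
time: 8.55
tool_pos: [0.6472, -0.0357, 0.2389]
tool_rot: [3.14, -0.003, 0.325]
contact_force: [-0.0, -0.3, 0.0]
opening: 0.0458
grip_force: 0.0
t 9.72 pos [ 0.5783 -0.0586  0.2359] yaw -71.02 shift [-0.0013  0.005   0.0659] turn 0.0119 q6 2.58 op 0.037
```

View pics/near3.png

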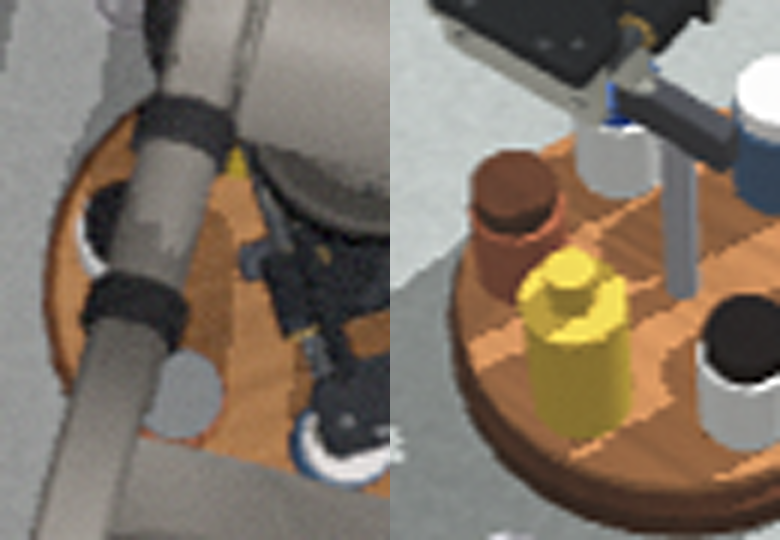

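The lid sits flush on the jar, with its knob at (572,275) in the scene view. Next is gripping the bar.

```bash

python3 -m jog '[[[-0.2,-0.0013,0.005,0,0.012],[-0.2,-0.0013,0.005,0.02,0.012],[-0.2,-0.0013,0.005,0.04,0.012],[-0.2,-0.0013,0.005,0.06,0.012],[-0.2,-0.0013,0.005,0.06,0.012]]]'
python3 -m jog '[[[-0.2,0,0,0.005,0],[-0.2,0,0,0.005,0]]]'
python3 -c "
from h import *
rel(.5731,-.059,.17,-71.7)"
```

```text
time: 10.23
tool_pos: [0.5706, -0.0585, 0.1722]
tool_rot: [3.135, 0.004, -1.246]
contact_force: [-1.3, 0.7, -0.5]
opening: 0.0368
grip_force: 0.0
time: 10.4
tool_pos: [0.5733, -0.0591, 0.1713]
tool_rot: [-3.141, -0.0, -1.246]
contact_force: [0.5, -1.0, -0.7]
opening: 0.0365
grip_force: 0.0
t 10.4 pos [ 0.5733 -0.0591  0.1713] yaw -71.42 shift [-0.0001  0.0001  0.0013] turn 0.0049 q6 2.58 op 0.0365
```

```bash

python3 -m jog '[[[-0.9,0,0,0.001,0],[-0.9,0,0,0.001,0],[-0.9,0,0,0.001,0],[-0.9,0,0,0.001,0],[-0.9,0,0,0.001,0]]]' 25
python3 -m jog '[[[-0.9,0,0,0,0],[-0.9,0,0,0,0],[-0.9,0,0,0,0]]]' 25
python3 -c "
from h import *
print(robot.observe()['torque'],robot.observe()['tool_rot'])"
```

```text
time: 10.82
tool_pos: [0.5729, -0.0592, 0.1706]
tool_rot: [3.141, -0.0, -1.247]
contact_force: [-2.1, -0.2, 3.4]
opening: 0.0137
grip_force: 25.0
time: 11.07
tool_pos: [0.5729, -0.0592, 0.1706]
tool_rot: [3.141, -0.0, -1.247]
contact_force: [-3.3, -1.6, 5.5]
opening: 0.0138
grip_force: 25.0
[-0.22350449  0.85122634  0.01541273] [ 3.14141922e+00 -3.86885397e-04 -1.24716433e+00]
```

```bash

python3 -m jog '[[[-0.9,0,0,0,-0.04],[-0.9,0,0,0,-0.1],[-0.9,0,0,0,-0.18],[-0.9,0,0,0,-0.27],[-0.9,0,0,0,-0.36]]]' 25
python3 -m jog '[[[-0.9,0,0,0,-0.1],[-0.9,0,0,0,-0.2],[-0.9,0,0,0,-0.3],[-0.9,0,0,0,-0.4],[-0.9,0,0,0,-0.5]]]'
python3 -c "
from h import *
rel(.5731,-.059,.1706,96)"
```

```text
time: 11.48
tool_pos: [0.573, -0.0592, 0.1706]
tool_rot: [3.141, -0.0, -0.883]
contact_force: [-3.6, -0.6, 5.5]
opening: 0.0138
grip_force: 25.0
time: 11.9
tool_pos: [0.573, -0.0592, 0.1706]
tool_rot: [3.141, -0.0, -0.382]
contact_force: [-3.5, -0.2, 5.0]
opening: 0.0137
grip_force: 25.0
t 11.9 pos [ 0.573  -0.0592  0.1706] yaw -21.91 shift [ 0.0001 -0.0002  0.    ] turn -2.0579 q6 1.72 op 0.0137
```

```bash

for i in 1; do :; done
python3 -m jog '[[[-0.9,0,0,0,-0.1],[-0.9,0,0,0,-0.2],[-0.9,0,0,0,-0.3],[-0.9,0,0,0,-0.4],[-0.9,0,0,0,-0.5]]]' >/dev/null
python3 -m jog '[[[-0.9,0,0,0,-0.1],[-0.9,0,0,0,-0.2],[-0.9,0,0,0,-0.3],[-0.9,0,0,0,-0.4],[-0.9,0,0,0,-0.5]]]' >/dev/null
python3 -m jog '[[[-0.9,0,0,0,-0.1],[-0.9,0,0,0,-0.2],[-0.9,0,0,0,-0.3],[-0.9,0,0,0,-0.4],[-0.9,0,0,0,-0.5]]]' >/dev/null
python3 -m jog '[[[-0.9,0,0,0,-0.1],[-0.9,0,0,0,-0.2],[-0.9,0,0,0,-0.3],[-0.9,0,0,0,-0.4],[-0.9,0,0,0,-0.5]]]' >/dev/null
python3 -m jog '[[[-0.9,0,0,0,-0.03],[-0.9,0,0,0,-0.05],[-0.9,0,0,0,-0.058],[-0.9,0,0,0,-0.058]]]'
python3 - <<'E'
from h import *
import cv2
rel(.5731,-.059,.1706,96)
t=robot.read_camera("top")[:,:,::-1];s=robot.read_camera("scene")[:,:,::-1]
cv2.imwrite("t9.png",t);cv2.imwrite("s9.png",s)
def c(im,x,y,w,h,k): return cv2.resize(im[y:y+h,x:x+w],None,fx=k,fy=k,interpolation=cv2.INTER_CUBIC)
cv2.imwrite("pics/near4.png",np.hstack([c(t,230,165,65,90,6),c(s,230,130,65,90,6)]))
E
```

```text
time: 13.9
tool_pos: [0.5729, -0.059, 0.1707]
tool_rot: [3.142, 0.0, 1.671]
contact_force: [-3.9, -0.5, 4.8]
opening: 0.014
grip_force: 25.0
t 13.9 pos [ 0.5729 -0.059   0.1707] yaw 95.76 shift [0.     0.0002 0.0001] turn -0.0042 q6 -0.34 op 0.014
```

View pics/near4.png

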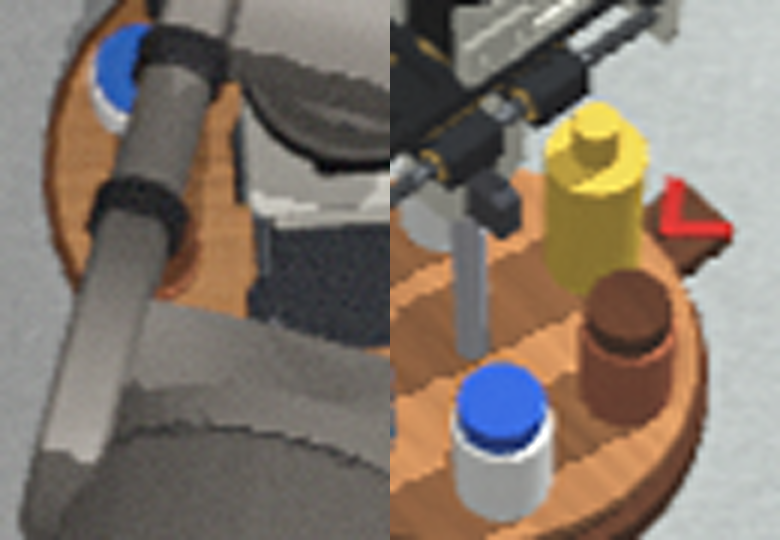

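The yellow jar, its lid still seated, is at the front: lid knob at (597,120), arrow at (690,215). Now for the exact front direction, from the red V's centroid in both cameras.

```bash
python3 - <<'E'
from h import *
import cv2
def blob(f,x0,x1,y0,y1,c):
    im=cv2.imread(f).astype(float);b,g,r=[im[y0:y1,x0:x1,i] for i in range(3)]
    w=np.clip(r-np.maximum(g,b)-60,0,None) if c=="red" else ((np.minimum(r,g)-b)>80)*1.
    yy,xx=np.mgrid[y0:y1,x0:x1];return (w*xx).sum()/w.sum(),(w*yy).sum()/w.sum(),(w>0).sum()
for n,f,bx in(("top","top0.png",(268,295,230,255)),("scene","scene0.png",(268,292,155,175)),("scene","s9.png",(268,292,155,175))):
    u,v,k=blob(f,*bx,"red");P=px(n,u,v,.016)[:2]
    for A in((.5731,-.0590),(.5729,-.0591)):
        d=P-A;print(n,k,(u,v),P.round(4),np.hypot(*d).round(4),np.degrees(np.arctan2(d[1],d[0])).round(2)%360)
S=lambda u,v,z:crop("scene",230,130,6,u-390,v,z)[:2]
A=S(597,157,.124+.0);print("lid disc",A.round(4))
# scene jars, initial, for the scene-camera axis
S0=lambda u,v,z:crop("scene",200,140,6,u,v,z)[:2]
J=[S0(*a) for a in((156,309,.118),(326,338,.112),(427,222,.112),(358,90,.112),(196,83,.112),(95,193,.112))]
print([((J[i]+J[i+3])/2).round(4) for i in range(3)], np.mean(J,0).round(4))
c=np.mean(J,0);print([np.degrees(np.arctan2(*(p-c)[::-1])).round(1) for p in J],np.hypot(*(A-c)),np.degrees(np.arctan2(*(A-c)[::-1]))%360)
E
```

```text
top 87 (np.float64(280.40181972069405), np.float64(242.991747778248)) [ 0.4383 -0.0728] 0.1355 185.84
top 87 (np.float64(280.40181972069405), np.float64(242.991747778248)) [ 0.4383 -0.0728] 0.1353 185.81
scene 77 (np.float64(278.84081074925984), np.float64(165.78888635846047)) [ 0.4368 -0.0729] 0.137 185.8
scene 77 (np.float64(278.84081074925984), np.float64(165.78888635846047)) [ 0.4368 -0.0729] 0.1368 185.77
scene 86 (np.float64(278.8608606557377), np.float64(165.86147540983606)) [ 0.4369 -0.0726] 0.1369 185.71
scene 86 (np.float64(278.8608606557377), np.float64(165.86147540983606)) [ 0.4369 -0.0726] 0.1367 185.67
lid disc [ 0.4995 -0.0645]
[array([ 0.5736, -0.0586]), array([ 0.576, -0.056]), array([ 0.5758, -0.0553])] [ 0.5751 -0.0566]
[np.float64(17.5), np.float64(77.3), np.float64(137.2), np.float64(-160.4), np.float64(-101.6), np.float64(-40.6)] 0.07604993523274803 185.9279821804632
```

The front direction is 185.8° and the jar is at 185.8°, so they line up. The grip is holding, so I'll settle and hand in.

```bash
python3 -m jog '[[[-0.9,0,0,0,0],[-0.9,0,0,0,0],[-0.9,0,0,0,0],[-0.9,0,0,0,0]]]' && python3 -c "
from h import *
rel(.5731,-.059,.1706,95.8);print(robot.hand_in())"
```

```text
time: 14.33
tool_pos: [0.573, -0.0591, 0.1707]
tool_rot: [3.142, 0.0, 1.671]
contact_force: [-4.2, -0.5, 5.3]
opening: 0.0138
grip_force: 25.0
t 14.33 pos [ 0.573  -0.0591  0.1707] yaw 95.73 shift [0.0001 0.0002 0.0001] turn -0.0012 q6 -0.34 op 0.0138
the job is handed in; nothing more can be done
None
```

The yellow lid is fully seated on its jar and released, the jar lines up with the red arrow to within about 0.2° by my measurements, and I handed the job in at about 14 s with the gripper still holding the handle.

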